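# Swing a load-cell bar to its stop and latch it

### The arm

A 6-joint arm with a two-finger parallel gripper is mounted at the origin on the work surface. World frame = base frame: x ahead of the robot, y to its left, z up, the work surface at z = 0. Lengths are in m, angles in rad, forces in N, time in s.
With the tool pointing down it reaches from about 0.325 to 0.85 m from the base axis. Payload 15.5 kg.
Tool frame: the origin (TCP) lies on the centre line of the jaws, within the pads' length; the fingertips stand 19 mm ahead of it and the grasp point (between the pads) is the TCP; z points along the fingers, y is the line along which they close (so a half turn about z gives the same grasp; the last joint's range is limited). The gripper opens to 91 mm and grips with 3 to 60 N. Pads are 32 mm wide; open, the fingers measure 118 mm over their backs; the gripper's body (76 mm by 178 mm) begins 60 mm behind the grasp point.
Start: joints at [1.179, 0.494, 1.345, -0, 1.302, -0.096], TCP at [0.182, 0.598, 0.233] pointing down, gripper open.
Joint ranges: [-2.91, 2.91], [-0.82, 2.16], [0.22, 2.67], [-1.22, 4.37], [0.12, 2.79], [-3.08, 3.08]. Speed limits (rad/s): [1.89, 1.89, 2.57, 3.01, 3.01, 3.01].

### API

Orientations are given as a 3x3 rotation matrix whose columns are the frame's x, y, z axes.
In Python, from rig import robot, cams gives the robot as it stands (robot), with the cameras (cams).
- The arm moves only by the shell command python3 steer.py 'ROWS' [OPENING] [FORCE]. ROWS is a JSON object whose key "plan" holds a list of rows, 1 to 10 of them, each of 4 numbers: dx, dy, dz in fractions of the full range, 1 being 0.6 m, then a turn about the tool's z in fractions of the full range, 1 being pi/2 rad; each row shifts and turns the commanded pose from where the row before left it, along the tool's axes as they then stand; what a row does not reach is not made up. A row lasts 1/12 s, in which the tool goes at most 0.0417 m and 0.125 rad, less where a joint would pass 70% of its speed; a pose out of reach is approached as far as the arm can. OPENING is the finger opening in m, set as the command begins (- or left out keeps the last). The fingers move at their own pace and stop on an object; FORCE is the grip in N (left out, the last holds). Time passes only in rows, so rows that do not move let the fingers close. It prints the time, the measured TCP pose, the force, the opening and the grip force at its end. Input that does not fit is refused with a message, and nothing moves.
- robot.get_state(): the state, without advancing time (a new reading comes with each control period).
- cams.camera(name): name is "scene" or "top" or "wrist"; returns the picture (420x560x3 uint8, red, green, blue); there is no depth.
- cams.camera_model(name): a dict with "fx", "fy", "cx", "cy" (pixels), "rvec" (rotation vector, rad) and "tvec" (3), from world to camera coordinates, as OpenCV has them. Camera axes: x right, y down, z forward; pixel columns grow to the right and rows downward; lengths in m; the calibration is good to about 2 mm. A picture is of the moment at which its call begins: read the wrist's pose just before it. camera_model takes no time and is no camera call; for the wrist camera it gives the pose at the moment of the call.
- robot.finish_job(): hands the job in; it is judged then, once.
The state is a dict: "time": time; "joints": joint angles; "joint_velocities": joint speeds; "tau": joint torques, N m; "tcp_pos": TCP position; "orientation": TCP orientation; "contact_force": force on the tool from outside, world axes, zero at the start; "moment": the same for the moment, N m; "grip_width": finger opening in m; "finger_force": force on a finger pad.
Only numpy, scipy, OpenCV 4.12 (cv2) and the standard library are available. Lean on these libraries where they do the work, as an engineer would, in place of code of your own. Each camera call takes 0.05 s, during which the arm holds its last target. There are 200 camera calls.

### The job

The loose load-cell bar on the fixture plate has one end on the dowel pin. Push its free end round on the pin until the bar bears on the round steel stop button, and hold it pressed home there for a good second with a steady 8 newtons or so (never more than 14, the bar is delicate). Then swing the stiff latch arm beside the stop all the way down over the bar so that its tooth drops behind it, let go, and leave everything else where it is.

Things in the scene. Friction and masses are not known exactly. Their poses are not given: they have to be found in the camera images.
- fixture: black fixture plate 200 x 220 x 12 mm, fixed; all sizes in mm. Origin: on the axis of its upright dowel pin (12 across, top 48 over the table), at table height. x runs from the pin along the line where the bar must end (about the robot's left); y points from the stop to the open side the bar is swung from (roughly to the robot); z up. Plate: x -40..160, y -90..130
- bar: loose aluminium load-cell bar 160 x 32 x 25, 0.2 to 0.4 kg, flat on the plate (top 37 over the table), its 13 mm mounting hole over the pin. Origin: hole centre, underside; x runs along the bar to the free end; z up. It starts turned 0.3 to 0.65 rad from fixture x, to +y. Home: along fixture x within 0.085 rad, by the stop's setting.
- bar_end (a point): middle of the bar's free end face, 140 from the hole centre, 12.5 above the bar's underside; axes as the bar's. The bar is polished and dry-lubricated, slippery on all its faces (friction about 0.12): sliding it takes under 1 N there
- stop_base: fixed steel block on the plate, 66 (x) x 44 (y) x 10, axes as the fixture's; origin: middle of its underside, at fixture x 112, y -60, 12 over the table. A steel slide on it carries stop and latch together. The slide is locked anew for each batch, up to 10 mm either way along y; its setting is NOT reported, it must be seen or felt
- stop_mid (a point): where the middle of the stop's face is with the slide in its middle setting: fixture x 125, y -16, 24.5 over the table; the real face lies up to 10 mm off along y. The stop is a round steel button 16 across, its flat face towards fixture +y, rigid: bar on stop is a hard contact
- hinge_mid (a point): where the middle of the latch's hinge axis is with the slide in its middle setting: fixture x 102, y -40, 43 over the table; the real one lies up to 10 mm off along y, with the stop. The axis is parallel to fixture x. Ears beside the arm rise to 52 over the table
- latch (a joint): latch angle, rad: 0 closed (arm level, pointing to fixture +y over the bar, top 47 over the table), 1.57 upright, 1.65-1.9 at the start (leaning back from the bar); stops at 0 and 2.0. Steel arm 14 wide, 8 thick, 85 long from the axis. Tooth under it: inner face 59.2 from the axis, 19.5 deep, clears a home bar by 1-5.5. Stiff: stays where left, 1-2 N at its end
- cell_a: a finished load cell lying on the table, aluminium bar 130 x 30 x 22; a bystander. Origin: middle of its underside, x along it
- cell_b: a second finished load cell like cell_a; a bystander
- jar: a small flux jar, 48 across, 55 high; a bystander. Origin: middle of its foot
- driver: a screwdriver lying on the table; a bystander
- cup: a small steel cup, 60 across, 45 high; a bystander
- weight: a brass test weight, 28 across, 34 high, standing on the fixture plate by its edge nearest the robot, near the pin's end; a bystander. Origin: middle of its foot
- bush: a brass bush, 20 across, 16 high, standing on the fixture plate on the stop's side of the pin; a bystander. Origin: middle of its foot

How it is judged:
By the outcome, as a careful person would: the job done as asked, in the order asked, and still so for the second after the job is handed in, with the robot touching nothing.
It also fails if it takes over 72 s, if anything falls off the work surface, if the arm or the gripper's body presses on something with over 40 N, if the wrist force passes 120 N, or if a joint passes its speed limit or range.

## Working session

There is one attempt and no reset: what is moved stays moved. The work goes in short steps, Python scripts to look and compute and a shell command to move; the robot and the scene stay as the last step left them, time stands still between calls to the robot, and variables do not carry over. Pictures are saved under pics/ and viewed, at most 10 in all, crops included, and the job is handed in when it is done.

```bash
ls; mkdir -p pics
python3 - <<'E'
from rig import robot, cams
import cv2,numpy as np
s=robot.get_state();print(s)
a=cams.camera("top");b=cams.camera("scene")
for n in("top","scene"):print(cams.camera_model(n))
cv2.imwrite("pics/top.png",cv2.resize(a,(800,600),interpolation=cv2.INTER_CUBIC)[:,:,::-1]);cv2.imwrite("pics/scene.png",cv2.resize(b,(800,600),interpolation=cv2.INTER_CUBIC)[:,:,::-1])
cv2.imwrite("/tmp/top_raw.png",a[:,:,::-1]);cv2.imwrite("/tmp/scene_raw.png",b[:,:,::-1])
E
```

```text
pics
rig.py
steer.py
{'time': 0.0, 'joints': array([ 1.17949707e+00,  4.94219930e-01,  1.34611916e+00,  7.95684006e-06,
        1.30248702e+00, -9.54521933e-02]), 'joint_velocities': array([ 0.00021742,  0.00012313,  0.00130594, -0.00088025,  0.00177699,
        0.00078738]), 'tau': array([ 2.33787585e-03, -8.78817344e+01, -3.81857729e+01,  7.09563307e-02,
        5.31280471e-02, -8.45338400e-05]), 'tcp_pos': array([0.18205158, 0.59753474, 0.23231945]), 'orientation': array([[-9.56554878e-01,  2.91551947e-01, -4.77518757e-04],
       [ 2.91552311e-01,  9.56554210e-01, -1.13729586e-03],
       [ 1.25191755e-04, -1.22710760e-03, -9.99999239e-01]]), 'contact_force': array([-0.04839785, -0.87853519, -0.34353513]), 'moment': array([-0.02559057,  0.01042403,  0.00404227]), 'finger_force': 0.0, 'grip_width': 0.09069198817480043}
{'fx': 431.9477384009721, 'fy': 431.9477384009721, 'cx': 287.25682645745644, 'cy': 211.8231695262762, 'rvec': array([ 2.16161446, -2.15332831,  0.17209392]), 'tvec': array([-0.04680015,  0.55997314,  1.27716232])}
{'fx': 429.8086173488271, 'fy': 429.8086173488271, 'cx': 285.37435073484636, 'cy': 206.86265818047818, 'rvec': array([ 2.02431719,  1.61095874, -0.50898196]), 'tvec': array([-0.11988067, -0.40140754,  1.51477352])}
```

View pics/top.png

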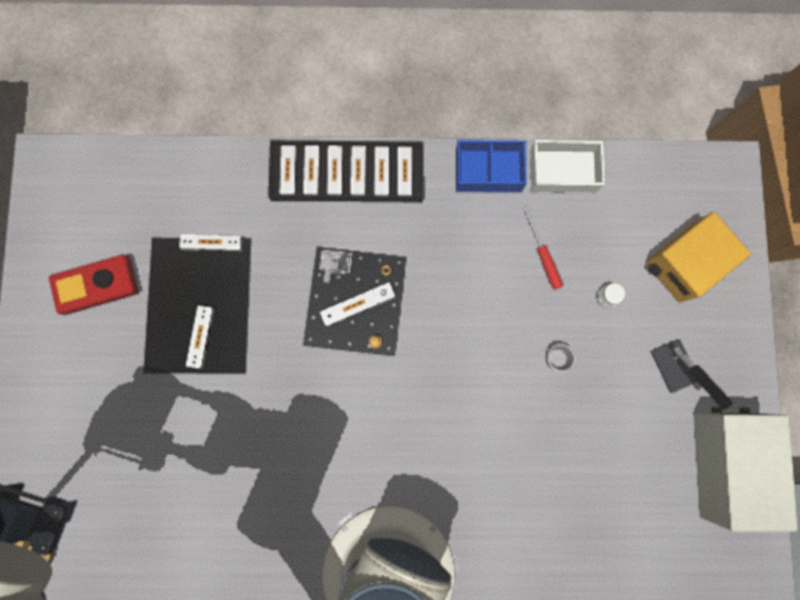

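View pics/scene.png

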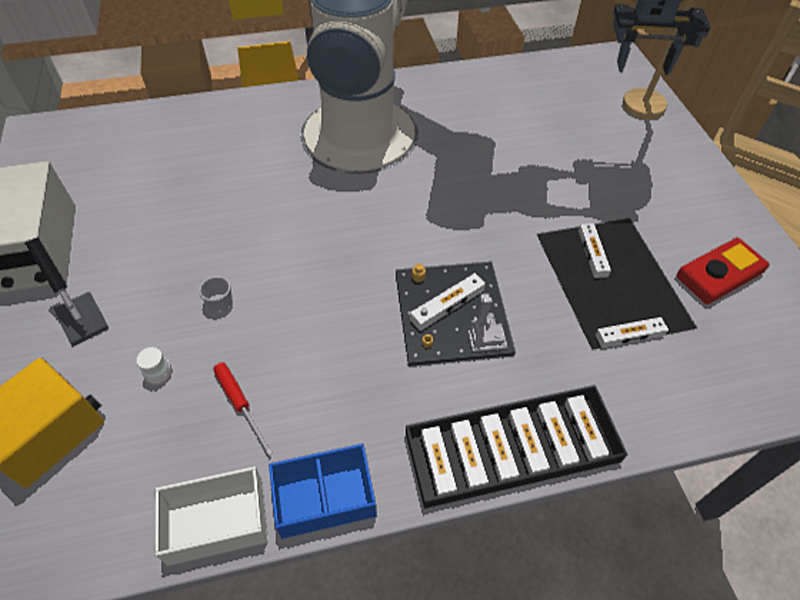

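The top picture shows the plate with corners at about (318,247), (406,257), (395,355) and (304,345). The pin is near (384,293), the bar's free end near (323,317), the latch and stop at top-left of the plate, the weight at (375,342) and the bush at (386,270).

```bash
cat > h.py <<'E'
import numpy as np,cv2
from scipy.optimize import least_squares
from rig import robot, cams
def ray(m,uv,z):
    R=cv2.Rodrigues(m["rvec"])[0];c=-R.T@m["tvec"]
    d=R.T@np.array([(uv[0]-m["cx"])/m["fx"],(uv[1]-m["cy"])/m["fy"],1]);return c+d*(z-c[2])/d[2]
def proj(m,P):
    K=np.array([[m["fx"],0,m["cx"]],[0,m["fy"],m["cy"]],[0,0,1]])
    return cv2.projectPoints(np.array(P,float).reshape(-1,1,3),m["rvec"],m["tvec"],K,None)[0].reshape(-1,2)
def fit(xy,loc):
    # rigid 2D fit: world = t + R(a) loc
    xy=np.array(xy)[:,:2];loc=np.array(loc,float)
    f=lambda p:((np.array([[np.cos(p[2]),-np.sin(p[2])],[np.sin(p[2]),np.cos(p[2])]])@loc.T).T+p[:2]-xy).ravel()
    r=least_squares(f,[*xy.mean(0),1.5]);return r.x,r.fun
E
python3 - <<'E'
from h import *
m=cams.camera_model("top")
px=lambda u,v:((u+.5)*.7-.5,(v+.5)*.7-.5)
C=[ray(m,px(*p),.012) for p in[(318,247),(406,257),(395,355),(304,345)]]
print(fit(C,[(.16,-.09),(-.04,-.09),(-.04,.13),(.16,.13)]))
for n,p,z in[("pin",(384,293),.048),("barend",(323,317),.037),("weight",(375,341),.046),("bush",(386,270),.028)]:print(n,ray(m,px(*p),z))
w=cams.camera_model("wrist");R=cv2.Rodrigues(w["rvec"])[0];s=robot.get_state()
print("cam in tool",s["orientation"].T@(-R.T@w["tvec"]-s["tcp_pos"]),s["orientation"].T@R.T,w["fx"])
E
```

```text
(array([0.58201854, 0.01222694, 1.46169783]), array([ 0.00180771,  0.00250898,  0.001203  , -0.00250493, -0.00200601,
       -0.00147393, -0.0010047 ,  0.00146989]))
pin [0.57975032 0.01201868 0.048     ]
barend [0.52912258 0.14144628 0.037     ]
weight [0.47777931 0.03011575 0.046     ]
bush [0.63338816 0.00860867 0.028     ]
cam in tool [ 0.06688626  0.00122795 -0.15083732] [[ 8.63199378e-04 -9.70532168e-01 -2.40970052e-01]
 [ 9.99998500e-01  1.19966961e-03 -1.24961531e-03]
 [ 1.50187631e-03 -2.40968611e-01  9.70531747e-01]] 333.24025225592203
```

Units first: shifts go in shares of 0.6 m and turns go in shares of pi/2 rad. So -0.0278 m / 0.6 = -0.0463, -0.0219 m / 0.6 = -0.0365.

```bash
python3 steer.py '{"plan":[[-0.0463, -0.0365, 0, 0], [-0.0463, -0.0365, 0, 0], [-0.0463, -0.0365, 0, 0], [-0.0463, -0.0365, 0, 0], [-0.0463, -0.0365, 0, 0], [-0.0463, -0.0365, 0, 0], [-0.0463, -0.0365, 0, 0], [-0.0463, -0.0365, 0, 0], [-0.0463, -0.0365, 0, 0], [-0.0463, -0.0365, 0, 0]]}' 0 20; python3 steer.py '{"plan":[[-0.0463, -0.0365, 0, 0], [-0.0463, -0.0365, 0, 0], [-0.0463, -0.0365, 0, 0], [-0.0463, -0.0365, 0, 0], [-0.0463, -0.0365, 0, 0], [-0.0463, -0.0365, 0, 0], [-0.0463, -0.0365, 0, 0], [-0.0463, -0.0365, 0, 0], [0, 0, 0, -0.0598], [0, 0, 0, -0.0592]]}'
python3 steer.py '{"plan":[[0, 0, 0, 0], [0, 0, 0, 0]]}'
cat > shot.py <<'E'
import sys,pickle
from h import *
n=sys.argv[1];m=cams.camera_model("wrist");a=cams.camera("wrist")
pickle.dump(m,open(f"/tmp/{n}.pkl","wb"))
cv2.imwrite(f"/tmp/{n}.png",a[:,:,::-1]);cv2.imwrite(f"pics/{n}.png",cv2.resize(a,(800,600),interpolation=cv2.INTER_CUBIC)[:,:,::-1])
E
python3 shot.py w1
```

```text
time: 0.93
tcp_pos: [0.3848, 0.3057, 0.2328]
orientation: [[-0.957, 0.291, -0.0], [0.291, 0.957, -0.0], [0.0, -0.0, -1.0]]
contact_force: [1.4, 0.9, 0.9]
grip_width: 0.0276
finger_force: 0.0
time: 1.77
tcp_pos: [0.5468, 0.0731, 0.2325]
orientation: [[-0.994, 0.107, -0.0], [0.107, 0.994, -0.0], [0.0, -0.0, -1.0]]
contact_force: [-1.2, 0.5, 0.6]
grip_width: 0.0006
finger_force: 0.0
time: 1.93
tcp_pos: [0.5457, 0.0749, 0.2327]
orientation: [[-0.994, 0.111, -0.001], [0.111, 0.994, 0.0], [0.001, -0.0, -1.0]]
contact_force: [-0.2, -0.4, 0.5]
grip_width: 0.0002
finger_force: 0.0
```

View pics/w1.png

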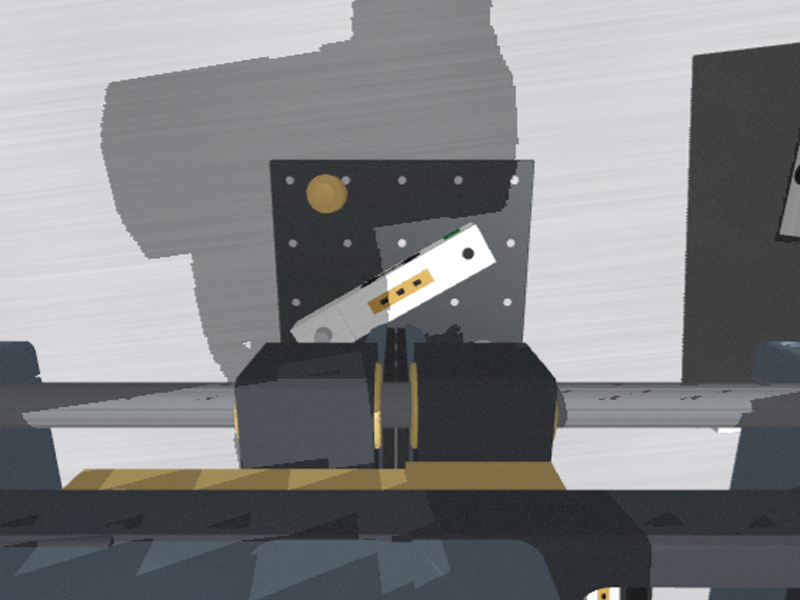

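The wrist view shows the near plate corners at (271,160) and (534,160), the pin at (323,335) and the bar's free-end corners at (473,223) and (495,262). The gripper hides the stop, so I move further out to see it.

In the tool's units: -0.025 m / 0.6 = -0.0417, -0.02 m / 0.6 = -0.0333.

```bash
python3 steer.py '{"plan":[[-0.0417, 0, 0, 0], [-0.0417, 0, 0, 0], [-0.0417, 0, 0, 0], [-0.0417, 0, 0, 0], [-0.0333, 0, 0, 0], [0, 0, 0, 0], [0, 0, 0, 0]]}'; python3 shot.py w2
```

```text
time: 2.57
tcp_pos: [0.6654, 0.0622, 0.2323]
orientation: [[-0.994, 0.11, -0.001], [0.11, 0.994, -0.0], [0.001, -0.0, -1.0]]
contact_force: [0.0, 0.4, 0.1]
grip_width: 0.0006
finger_force: 0.0
```

View pics/w2.png

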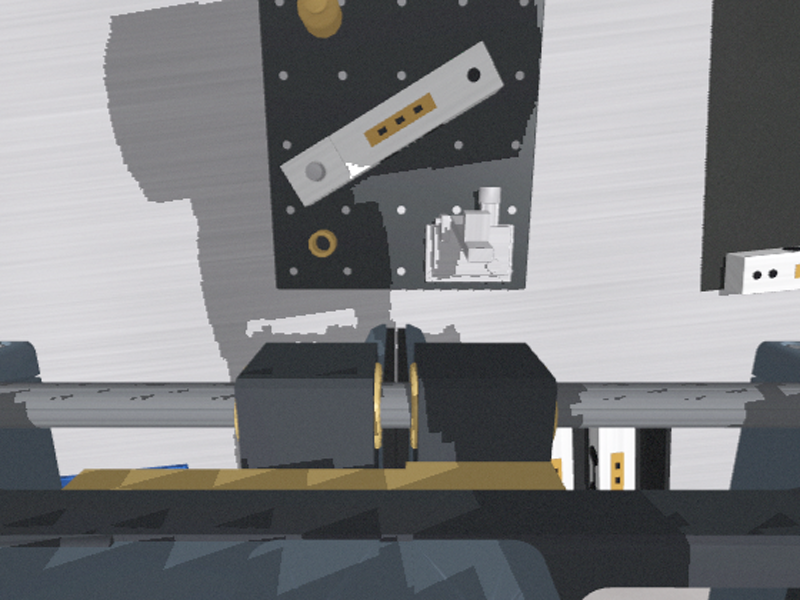

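This view shows the pin top at (316,171), the far plate corners at (277,289) and (526,289), and the bar's free-end top corners at (485,41) and (503,88). The stop button is at (489,190) and the latch is near (478,245). I enlarge the latch area.

Run:
```python
from h import *
import pickle
a=cv2.imread("/tmp/w2.png")[110:210,285:385]
cv2.imwrite("pics/w2c.png",cv2.resize(a,(600,600),interpolation=cv2.INTER_CUBIC))
px=lambda u,v:((u+.5)*.7-.5,(v+.5)*.7-.5)
m1=pickle.load(open("/tmp/w1.pkl","rb"));m2=pickle.load(open("/tmp/w2.pkl","rb"))
C=[ray(m1,px(271,160),.012),ray(m1,px(534,160),.012),ray(m2,px(277,289),.012),ray(m2,px(526,289),.012),ray(m2,px(316,171),.048)]
p,r=fit(C,[(-.04,.13),(.16,.13),(-.04,-.09),(.16,-.09),(0,0)]);print(p,r.round(4))
c,s=np.cos(p[2]),np.sin(p[2]);Fx=lambda P:np.array([[c,s],[-s,c]])@(P[:2]-p[:2])
for n,m,q,z in[("e1",m2,(485,41),.037),("e2",m2,(503,88),.037),("e1w1",m1,(473,223),.037),("e2w1",m1,(495,262),.037),("stop",m2,(490,187),.0325),("weight",m1,(326,193),.046)]:print(n,Fx(ray(m,px(*q),z)))
def lp(fx):return np.array([p[0]+c*fx[0]-s*fx[1],p[1]+s*fx[0]+c*fx[1],fx[2]])
for q in[(.125,-.016,.0325),(.102,-.04,.043),(.095,-.04-.085*.2,.043+.085*.98),(.109,-.04-.085*.2,.043+.085*.98)]:
  u=proj(m2,lp(q))[0];print(q,(u-[285,110])*6+2.5)
```

```text
[0.58349546 0.01653267 1.46098231] [-0.0006 -0.0013 -0.0004  0.002   0.0004 -0.0005  0.0006  0.001  -0.
 -0.0011]
e1 [0.11399836 0.08294282]
e2 [0.12741139 0.05425138]
e1w1 [0.11029051 0.08468485]
e2w1 [0.12750364 0.05638087]
stop [ 0.12260624 -0.01050142]
weight [0.00655622 0.10593872]
(0.125, -0.016, 0.0325) [362.07277271 160.11852275]
(0.102, -0.04, 0.043) [231.01684314 307.09844744]
(0.095, -0.057, 0.1263) [258.3003593  495.58657724]
(0.109, -0.057, 0.1263) [365.72668253 495.61821206]
```

View pics/w2c.png

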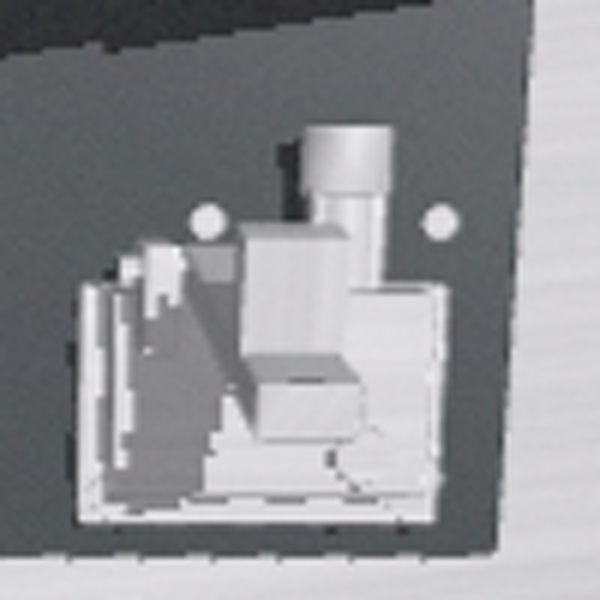

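The crop puts the stop face at row 125, against 160 predicted for the middle setting. That gives a slide offset of about +6 mm. The latch arm's tip is at about rows 355–440, leaning to roughly 1.7 rad. Next I go to the bar's open side and lower.

```bash
cat > st.py <<'E'
from h import *
import sys
p=[.5835,.01653,1.461];c,s=np.cos(p[2]),np.sin(p[2]);F=np.array([[c,s],[-s,c]])
S=robot.get_state();print(round(S["time"],2),"fix xy mm",(F@(S["tcp_pos"][:2]-p[:2])*1000).round(2),"z",(S["tcp_pos"][2]*1000).round(2),"F fix",(F@S["contact_force"][:2]).round(2),"Fz",S["contact_force"][2].round(2),"grip",S["grip_width"].round(4))
E
python3 steer.py '{"plan":[[0.0522, 0.0155, 0, 0], [0.0522, 0.0155, 0, 0], [0.0522, 0.0155, 0, 0], [0.0522, 0.0155, 0, 0], [0.0522, 0.0155, 0, 0], [0.0525, 0.0158, 0, 0], [0, 0, 0.05, 0], [0, 0, 0.05, 0], [0, 0, 0.05, 0], [0, 0, 0.05, 0]]}'>/dev/null; python3 steer.py '{"plan":[[0, 0, 0.05, 0], [0, 0, 0.0333, 0], [0, 0, 0.02, 0], [0, 0, 0.0167, 0], [0, 0, 0, 0], [0, 0, 0, 0]]}' >/dev/null; python3 st.py
```

```text
Traceback (most recent call last):
  File "st.py", line 4, in <module>
    S=robot.get_state();print(round(S["time"],2),"fix xy mm",(F@(S["tcp_pos"][:2]-p[:2])*1000).round(2),"z",(S["tcp_pos"][2]*1000).round(2),"F fix",(F@S["contact_force"][:2]).round(2),"Fz",S["contact_force"][2].round(2),"grip",S["grip_width"].round(4))
                                                                                                                                                                                                                                   ^^^^^^^^^^^^^^^^^^^^^
AttributeError: 'float' object has no attribute 'round'
```

```bash
sed -i 's/S\["grip_width"\].round(4)/round(float(S["grip_width"]),4)/' st.py; python3 st.py
```

```text
3.95 fix xy mm [109.9 112.2] z 41.29 F fix [ 0.49 -0.24] Fz 0.25 grip 0.0001
```

In the tool's units: -0.006 m / 0.6 = -0.01, -0.005 m / 0.6 = -0.0083.

```bash
python3 steer.py '{"plan":[[-0.01, 0, 0, 0], [-0.01, 0, 0, 0], [-0.0067, 0, 0, 0], [-0.0067, 0, 0, 0], [-0.0083, 0, 0, 0], [-0.0083, 0, 0, 0], [-0.0083, 0, 0, 0], [-0.0083, 0, 0, 0], [-0.0083, 0, 0, 0], [-0.0083, 0, 0, 0]]}' >/dev/null; python3 st.py; python3 steer.py '{"plan":[[-0.0067, 0.0017, 0, 0], [-0.005, 0.0017, 0, 0], [-0.0033, 0.0017, 0, 0], [-0.0017, 0, 0, 0], [0, 0, 0, 0], [0, 0, 0, 0]]}' >/dev/null;python3 st.py; python3 shot.py w3
```

```text
4.78 fix xy mm [113.08  63.29] z 41.42 F fix [40.83 15.9 ] Fz 2.07 grip 0.0263
5.28 fix xy mm [116.45  51.92] z 41.6 F fix [38.57 11.31] Fz -0.66 grip 0.0262
```

View pics/w3.png

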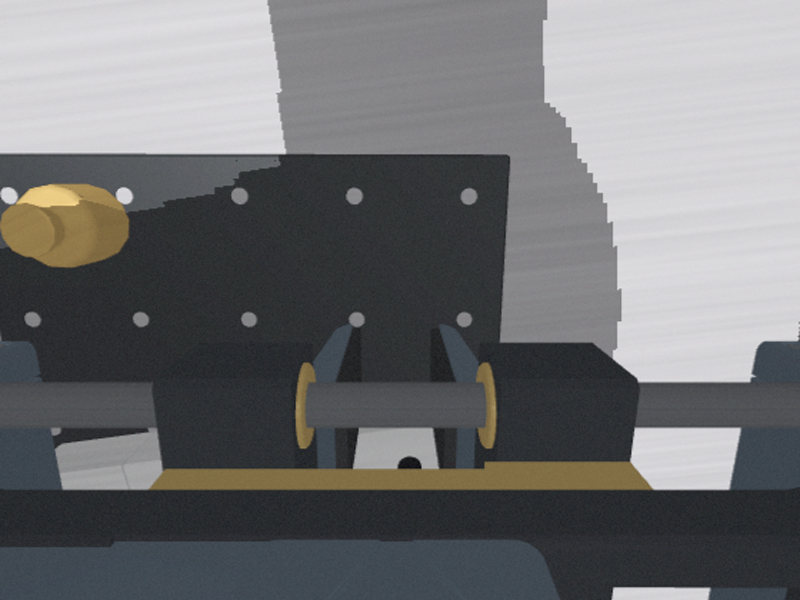

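The fingers were wedged open to 26 mm: the bar's end corner slid into the gap between them, and the hole near its end shows at (410,465). I release it by opening, then back off.

In the tool's units: -0.03 m / 0.6 = -0.05, -0.02 m / 0.6 = -0.0333.

```bash
python3 steer.py '{"plan":[[0, 0, 0, 0], [0, 0, 0, 0], [0, 0, 0, 0]]}' .04 >/dev/null; python3 st.py; python3 steer.py '{"plan":[[0.0083, 0, 0, 0], [0.0167, 0, 0, 0], [0.02, 0, 0, 0], [0.02, 0, 0, 0], [0, 0, 0, 0], [0, 0, 0, 0]]}' > /dev/null; python3 st.py;  python3 steer.py '{"plan":[[0, 0, -0.05, 0], [0, 0, -0.05, 0], [-0.05, 0, 0, 0], [-0.05, 0, 0, 0], [-0.0333, 0, 0, 0], [-0.0167, 0, 0, 0], [0, 0, 0, 0], [0, 0, 0, 0]]}' 0 60 >/dev/null;python3 st.py; python3 shot.py w4
```

```text
5.58 fix xy mm [113.16  51.03] z 41.54 F fix [-0.11  0.88] Fz 0.02 grip 0.0395
6.08 fix xy mm [112.74  91.36] z 41.13 F fix [-0.51  0.57] Fz -0.7 grip 0.0398
6.75 fix xy mm [112.75   1.29] z 100.51 F fix [0.48 0.76] Fz -0.17 grip 0.0006
```

View pics/w4.png

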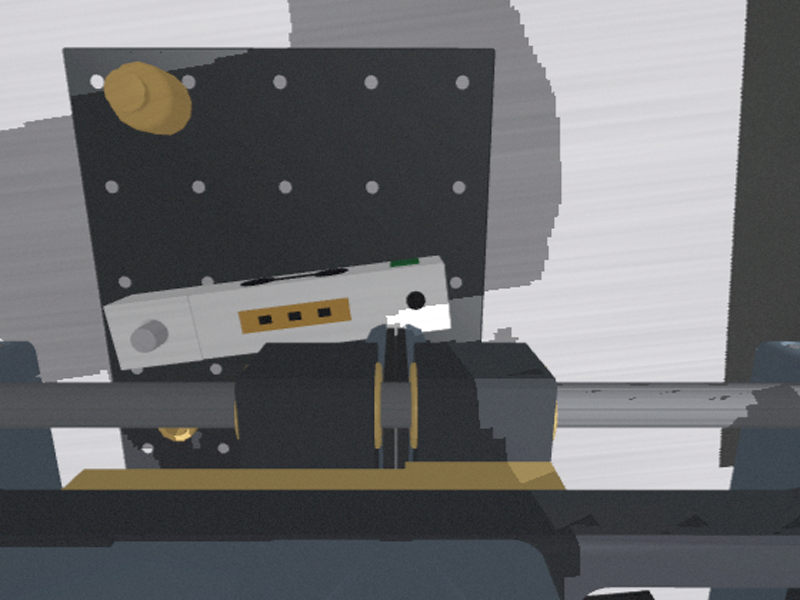

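The bar is still on its pin, top corners at (443,265) and (450,330), so it is about 0.14 rad off. The fingers now bear on its flat face, clear of the corner. I approach from the open side again at x = 113.

In the tool's units: 0.03 m / 0.6 = 0.05, 0.025 m / 0.6 = 0.0417.

```bash
python3 steer.py '{"plan":[[0.0417, 0, 0, 0], [0.05, 0, 0, 0], [0.0333, 0, 0, 0], [0, 0, 0.0333, 0], [0, 0, 0.0417, 0], [0, 0, 0.025, 0], [0, 0, 0, 0], [0, 0, 0, 0]]}' >/dev/null; python3 st.py; python3 steer.py '{"plan":[[-0.01, 0, 0, 0], [-0.01, 0, 0, 0], [-0.0083, 0, 0, 0], [-0.005, 0, 0, 0], [-0.005, 0, 0, 0], [0, 0, 0, 0]]}' >/dev/null;python3 st.py
```

```text
7.47 fix xy mm [112.79  77.13] z 40.8 F fix [0.42 1.01] Fz 0.91 grip 0.0004
7.97 fix xy mm [112.89  51.91] z 41.16 F fix [0.83 0.42] Fz 0.77 grip 0.0006
```

In the tool's units: -0.0015 m / 0.6 = -0.0025.

```bash
python3 steer.py '{"plan":[[-0.0025, 0, 0, 0], [-0.0025, 0, 0, 0], [-0.0025, 0, 0, 0], [-0.0025, 0, 0, 0], [0, 0, 0, 0]]}' >/dev/null;python3 st.py;  python3 steer.py '{"plan":[[-0.0017, 0, 0, 0], [-0.0017, 0, 0, 0], [-0.0017, 0, 0, 0], [0, 0, 0, 0]]}' >/dev/null;python3 st.py
```

```text
8.38 fix xy mm [112.92  46.53] z 40.9 F fix [-0.19  0.27] Fz 0.26 grip 0.0003
8.72 fix xy mm [112.93  43.56] z 40.93 F fix [-0.   -0.12] Fz -0.03 grip 0.0004
```

In the tool's units: -0.0008 m / 0.6 = -0.0013.

```bash
for i in 1; do python3 steer.py '{"plan":[[-0.0013, 0, 0, 0], [-0.0013, 0, 0, 0], [-0.0013, 0, 0, 0], [0, 0, 0, 0]]}' >/dev/null;python3 st.py; done; python3 steer.py '{"plan":[[-0.001, 0, 0, 0], [-0.001, 0, 0, 0], [-0.001, 0, 0, 0], [0, 0, 0, 0]]}' >/dev/null;python3 st.py
```

```text
9.05 fix xy mm [112.93  41.2 ] z 40.92 F fix [-0.68  1.12] Fz -0.32 grip 0.0004
9.38 fix xy mm [112.89  39.95] z 40.85 F fix [-0.32  2.46] Fz 0.74 grip 0.0008
```

In the tool's units: -0.0005 m / 0.6 = -0.0008.

```bash
python3 steer.py '{"plan":[[-0.0008, 0, 0, 0], [-0.0008, 0, 0, 0], [0, 0, 0, 0]]}' >/dev/null;python3 st.py
```

```text
9.63 fix xy mm [112.77  39.76] z 40.66 F fix [1.27 8.38] Fz 1.26 grip 0.0006
```

```bash
for i in 1 2 3 4; do python3 steer.py '{"plan":[[0, 0, 0, 0], [0, 0, 0, 0]]}' >/dev/null;python3 st.py; done
```

```text
9.8 fix xy mm [112.76  39.79] z 40.65 F fix [0.19 6.51] Fz 1.98 grip 0.0003
9.97 fix xy mm [112.78  39.77] z 40.69 F fix [0.55 6.61] Fz 1.67 grip 0.0001
10.13 fix xy mm [112.79  39.79] z 40.66 F fix [0.59 7.12] Fz 2.38 grip 0.0004
10.3 fix xy mm [112.78  39.8 ] z 40.64 F fix [0.51 7.1 ] Fz 1.47 grip 0.0006
```

```bash
python3 steer.py '{"plan":[[-0.0003, 0, 0, 0], [0, 0, 0, 0], [0, 0, 0, 0]]}' >/dev/null;python3 st.py; for i in 1 2 3 4 5; do python3 steer.py '{"plan":[[0, 0, 0, 0], [0, 0, 0, 0], [0, 0, 0, 0], [0, 0, 0, 0], [0, 0, 0, 0]]}' >/dev/null;python3 st.py; done
```

```text
10.55 fix xy mm [112.77  39.76] z 40.63 F fix [-0.21  6.83] Fz 1.85 grip 0.0001
10.97 fix xy mm [112.76  39.79] z 40.62 F fix [1.   6.93] Fz 1.61 grip 0.0006
11.38 fix xy mm [112.76  39.76] z 40.62 F fix [0.04 6.96] Fz 1.67 grip 0.0003
11.8 fix xy mm [112.8   39.79] z 40.63 F fix [0.21 8.16] Fz 2.65 grip 0.0005
12.22 fix xy mm [112.78  39.75] z 40.65 F fix [0.27 7.6 ] Fz 2.11 grip 0.0004
12.63 fix xy mm [112.78  39.78] z 40.64 F fix [0.5  7.36] Fz 1.41 grip 0.0005
```

In the tool's units: -0.00012 m / 0.6 = -0.0002.

```bash
python3 steer.py '{"plan":[[-0.0002, 0, 0, 0], [0, 0, 0, 0], [0, 0, 0, 0]]}' >/dev/null;python3 st.py; for i in 1 2 3 4 5 6 7 8; do python3 steer.py '{"plan":[[0, 0, 0, 0], [0, 0, 0, 0], [0, 0, 0, 0]]}' >/dev/null;python3 st.py; done
```

```text
12.88 fix xy mm [112.76  39.74] z 40.63 F fix [-0.24  7.06] Fz 1.9 grip 0.0008
13.13 fix xy mm [112.75  39.78] z 40.6 F fix [0.55 8.3 ] Fz 3.42 grip 0.0003
13.38 fix xy mm [112.72  39.77] z 40.58 F fix [-0.26  7.89] Fz 2.18 grip 0.0004
13.63 fix xy mm [112.77  39.76] z 40.6 F fix [0.4  8.09] Fz 2.67 grip 0.0006
13.88 fix xy mm [112.76  39.79] z 40.6 F fix [-0.18  7.56] Fz 2.21 grip 0.0006
14.13 fix xy mm [112.76  39.76] z 40.61 F fix [1.28 7.6 ] Fz 2.09 grip 0.0005
14.38 fix xy mm [112.76  39.75] z 40.61 F fix [0.29 8.06] Fz 2.75 grip 0.0004
14.63 fix xy mm [112.77  39.79] z 40.62 F fix [0.3  7.43] Fz 1.92 grip 0.0003
14.88 fix xy mm [112.75  39.71] z 40.63 F fix [1.01 7.82] Fz 1.89 grip 0.0
```

In the tool's units: -0.03 m / 0.6 = -0.05, -0.02 m / 0.6 = -0.0333.

```bash
python3 steer.py '{"plan":[[0.0008, 0, 0, 0], [0.0008, 0, 0, 0], [0.0017, 0, 0, 0], [0.0067, 0, 0, 0], [0.0167, 0, 0, 0], [0, 0, -0.0333, 0], [0, 0, -0.05, 0], [0, 0, -0.05, 0], [0, 0, -0.05, 0], [0, 0, -0.0333, 0]]}' >/dev/null;python3 st.py; python3 steer.py '{"plan":[[-0.0333, -0.005, 0, 0], [-0.05, -0.0067, 0, 0], [-0.05, -0.0067, 0, 0], [-0.05, 0, 0, 0], [-0.0333, 0, 0, 0], [0, 0, 0, 0], [0, 0, 0, 0]]}' >/dev/null;python3 st.py; python3 shot.py w5
```

```text
15.72 fix xy mm [113.09  54.32] z 173.63 F fix [-0.01 -1.19] Fz 0.31 grip 0.0005
16.3 fix xy mm [101.93 -75.65] z 170.35 F fix [ 0.18 -0.53] Fz -0.57 grip 0.0004
```

View pics/w5.png

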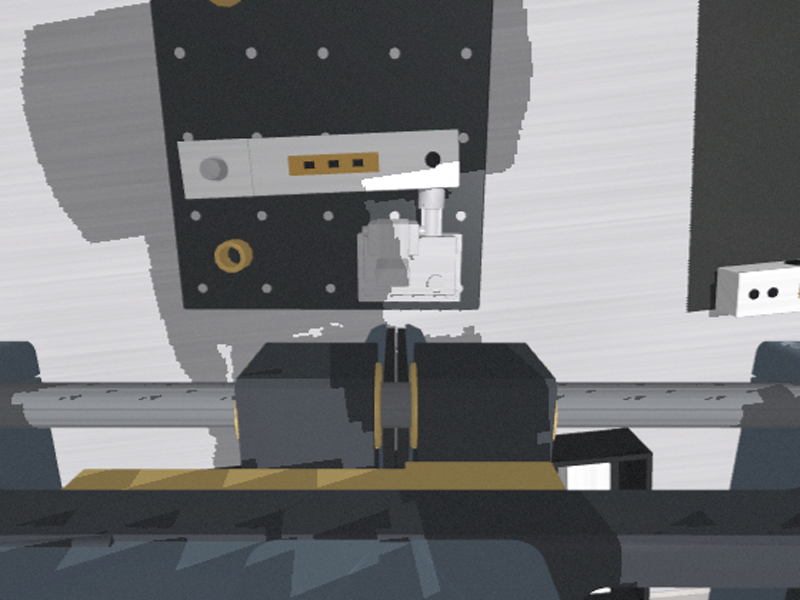

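The bar lies along the fixture against the stop button at (431,190). The fingertips at (397,335) are behind the latch arm at (393,282). Now I lower and swing the latch along its arc.

In the tool's units: 0.02 m / 0.6 = 0.0333, 0.015 m / 0.6 = 0.025.

```bash
python3 steer.py '{"plan":[[0, 0, 0.0333, 0], [0, 0, 0.025, 0], [0, 0, 0.0083, 0], [0, 0, 0, 0], [0.0117, 0, 0, 0], [0.0117, 0, 0, 0], [0.0117, 0, 0, 0], [0, 0, 0, 0]]}' >/dev/null;python3 st.py; python3 steer.py '{"plan":[[0.0083, 0, 0, 0], [0.0083, 0, 0.0005, 0], [0.0083, 0, 0.0007, 0], [0.0083, 0, 0.0012, 0], [0.0107, 0, 0.0033, 0], [0.0107, 0, 0.0042, 0], [0.0107, 0, 0.0045, 0], [0, 0, 0, 0]]}' >/dev/null;python3 st.py
```

```text
17.02 fix xy mm [102.18 -53.32] z 131.83 F fix [-0.17 -0.69] Fz 0.76 grip 0.0006
17.68 fix xy mm [101.9  -13.59] z 121.52 F fix [-0.19  0.12] Fz 0.55 grip 0.0002
```

In the tool's units: 0.0045 m / 0.6 = 0.0075, 0.004 m / 0.6 = 0.0067.

```bash
python3 steer.py '{"plan":[[0.0075, 0, 0.0058, 0], [0.0067, 0, 0.005, 0], [0.0067, 0, 0.005, 0], [0.0058, 0, 0.005, 0]]}' ;python3 st.py; python3 steer.py '{"plan":[[0.0067, 0, 0.0083, 0], [0.0067, 0, 0.01, 0], [0.006, 0, 0.0095, 0], [0.0042, 0, 0.0105, 0]]}' >/dev/null;python3 st.py
```

```text
time: 18.02
tcp_pos: [0.5938, 0.118, 0.1094]
orientation: [[-0.994, 0.109, -0.0], [0.109, 0.994, -0.0], [0.0, -0.0, -1.0]]
contact_force: [1.1, -0.4, 0.6]
grip_width: 0.0004
finger_force: 0.5
18.02 fix xy mm [101.95   0.89] z 109.43 F fix [-0.23 -1.17] Fz 0.63 grip 0.0004
18.35 fix xy mm [101.94  15.18] z 86.16 F fix [0.52 0.36] Fz 0.73 grip 0.0009
```

In the tool's units: 0.005 m / 0.6 = 0.0083, 0.004 m / 0.6 = 0.0067.

```bash
python3 steer.py '{"plan":[[0.0033, 0, 0.0083, 0], [0.0017, 0, 0.0083, 0], [0, 0, 0.0067, 0], [0, 0, 0.005, 0]]}' >/dev/null;python3 st.py;python3 steer.py '{"plan":[[0, 0, 0.0017, 0], [0, 0, 0.0017, 0], [0, 0, 0, 0]]}' >/dev/null;python3 st.py; python3 shot.py w6
```

```text
18.68 fix xy mm [101.89  17.83] z 69.18 F fix [-0.99  0.6 ] Fz 1.26 grip 0.0004
18.93 fix xy mm [101.94  17.49] z 67.72 F fix [ 1.43 -0.33] Fz -0.56 grip 0.0003
```

View pics/w6.png

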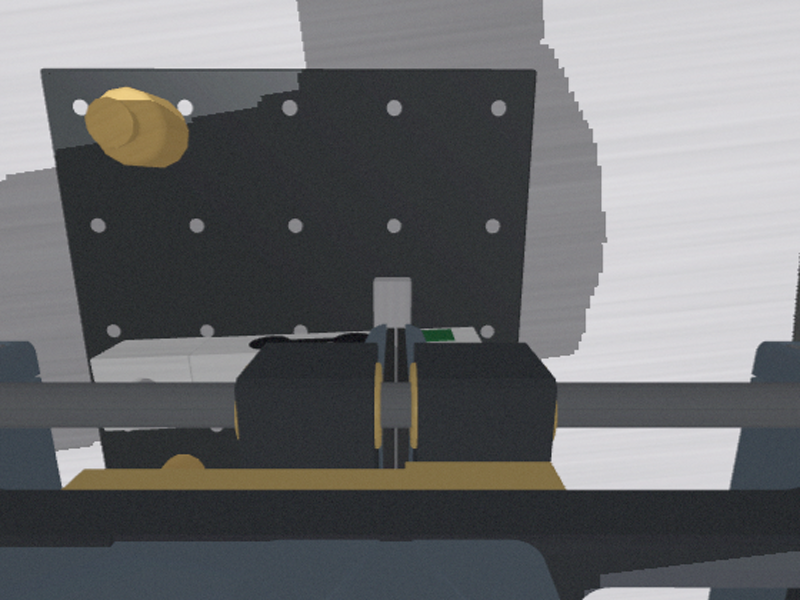

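The latch arm is down over the bar, its tip at (393,280). I press the last millimetres until it meets its hard stop.

In the tool's units: 0.0005 m / 0.6 = 0.0008.

```bash
for i in 1 2; do python3 steer.py '{"plan":[[0, 0, 0.0008, 0], [0, 0, 0.0008, 0], [0, 0, 0, 0]]}' >/dev/null;python3 st.py; done;  python3 steer.py '{"plan":[[0, 0, 0.0008, 0], [0, 0, 0, 0]]}' >/dev/null;python3 st.py
```

```text
19.23 fix xy mm [101.93  17.46] z 66.9 F fix [ 0.03 -0.01] Fz 0.87 grip 0.0005
19.48 fix xy mm [101.96  17.51] z 66.12 F fix [0.07 1.23] Fz 6.24 grip 0.0003
19.65 fix xy mm [101.99  17.5 ] z 66.0 F fix [-1.51  3.94] Fz 13.17 grip 0.0002
```

It bottoms at the expected 47 mm, so the latch is closed. I let go, retreat and check.

In the tool's units: -0.04 m / 0.6 = -0.0667, -0.03 m / 0.6 = -0.05.

```bash
python3 steer.py '{"plan":[[0, 0, -0.0017, 0], [0, 0, -0.0067, 0], [0, 0, -0.0333, 0], [0, 0, -0.05, 0], [0, 0, -0.0667, 0], [0, 0, -0.0667, 0], [-0.05, 0, 0, 0], [-0.05, 0, 0, 0], [-0.05, 0, 0, 0], [0, 0, 0, 0]]}' >/dev/null; python3 steer.py '{"plan":[[0, 0, 0, 0], [0, 0, 0, 0], [0, 0, 0, 0]]}' >/dev/null;python3 st.py; python3 shot.py w7
```

```text
20.73 fix xy mm [102.1 -71.4] z 200.24 F fix [0.12 0.55] Fz 0.02 grip 0.0005
```

View pics/w7.png

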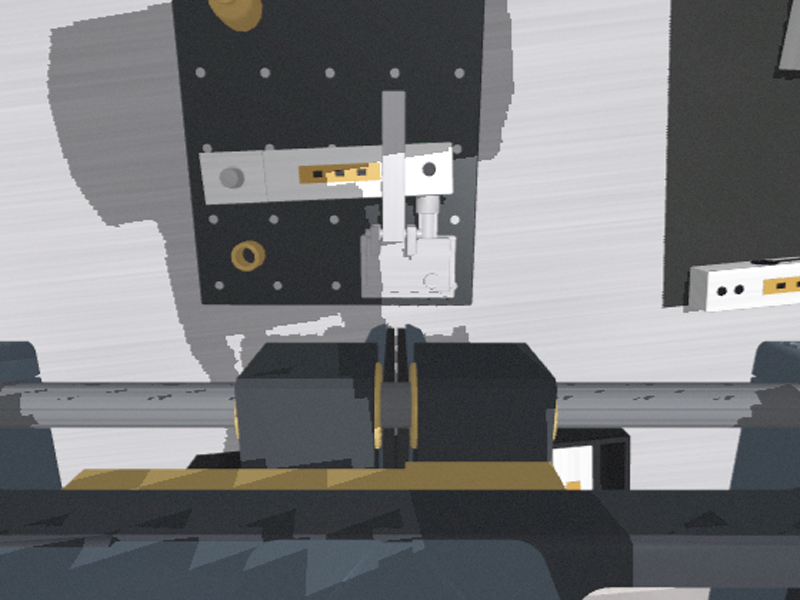

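The bar sits against the stop at (428,197). The latch arm is level across it, from (395,240) to (393,92), and the bush and weight have not moved.

```bash
python3 -c "
from rig import robot, cams
print(robot.finish_job())"
```

```text
the job is handed in; nothing more can be done
None
```

The bar is home on the stop, held there for about 4–5 s at roughly 7–8 N, and the latch is closed over it with nothing else disturbed; but in my first push the bar's corner wedged between the closed fingers and the tool read about 40 N, well over the 14 N limit for the bar, before I freed it and pushed again properly.

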